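# Find the loose terminal bolt and hold its cover open

### The arm

A 6-joint arm with a two-finger parallel gripper is mounted at the origin on the work surface. World frame = base frame: x ahead of the robot, y to its left, z up, the work surface at z = 0. Lengths are in m, angles in rad, forces in N, time in s.
With the tool pointing down it reaches from about 0.425 to 0.95 m from the base axis. Payload 3.5 kg.
Tool frame: the origin (TCP) lies between the finger pads; the fingertips stand 19 mm ahead of it and the grasp point (between the pads) is the TCP (ctrl.nose_length is the distance from the TCP to the fingertips, in m); z points along the fingers, y is the line along which they close (so a half turn about z gives the same grasp; the last joint's range is limited). The gripper opens to 85 mm and grips with 20 to 120 N. Pads are 22 mm wide; open, the fingers measure 114 mm over their backs; the gripper's body (76 mm by 85 mm) begins 54 mm behind the grasp point. The pads swing forward as they close: fully open they stand 13 mm farther back than shut.
Start: joints at [1.032, 0.286, 1.577, -0, 1.279, -0.15], TCP at [0.256, 0.625, 0.25] pointing down, gripper open.
Joint ranges: [-2.77, 2.77], [-0.9, 2.22], [0.21, 2.48], [-1.53, 4.67], [0.24, 2.81], [-2.84, 2.84]. Speed limits (rad/s): [2.79, 2.79, 3.14, 3.14, 3.14, 3.14].

### API

Orientations are given as a unit quaternion [x, y, z, w].
In Python, from plant import ctrl gives the robot as it stands.
- The arm moves only by the tool apply_moves, never from a script. Its argument "series" is a list of rows, each a list of 6 numbers: the shift along the world's x, y, z scaled (see below), then the turn, a rotation vector about the world's x, y, z scaled (see below). A call has 1 to 20 rows; each row is the pose to reach, as a shift and turn from the pose commanded when the call began; what a row does not reach only later rows make up. The controller multiplies each number of a shift by 0.8 m and each number of a turn by 45 degrees. A row lasts 1/8 s, in which the tool goes at most 62.5 mm and 10.7 degrees, less where a joint would pass 70% of its speed; a pose out of reach is approached as far as the arm can. A call with a number of a shift or a turn outside -1 to 1 is refused whole. A call with a gripper value outside its range is refused whole. "jaw" is the opening, from 0 (shut) to 1 (fully open), set as the call begins (left out, the last holds). The fingers move at their own pace and stop on an object; "squeeze" is the grip in N (left out, the last holds). Time passes only in rows, so rows that repeat a pose let the fingers close. It gives the time, the measured TCP pose, the force, the opening and the grip force at its end, in the units of the state.
- ctrl.get_state(): the state, without advancing time (a new reading comes with each control period).
- ctrl.read_camera(name): name is "side" or "top"; returns the picture (384x512x3 uint8, red, green, blue); there is no depth.
- ctrl.get_calibration(name): a dict with "fx", "fy", "cx", "cy" (pixels), "xyz" and "orientation" of the camera in the world. Camera axes: x right, y up, looking along -z (the intrinsics and any distortion apply to the point x, -y, -z); pixel columns grow to the right and rows downward; lengths in m; the calibration is good to about 2 mm. A picture is of the moment at which its call begins. get_calibration takes no time and is no camera call.
- ctrl.sign_off(): hands the job in; it is judged then, once.
Trained networks look in the newest picture that a camera, given by its name, has taken for a name from the list of things; names that differ only in an ending like _2 or _b are one class to them, and where a whole thing is asked for, a point or a joint stands for the part that bears it (a point fixed in the world has none). Each returns a list of dicts, best first, with "p" (0 to 1); they miss things now and then, are a little off and sometimes report something else, mostly with a low value. They report only what shows in the picture. A call takes as long as a camera call.
- ctrl.boxes_of(thing, camera): "xy" ([column, row] as shares, 0 to 1, of the picture: columns of its width, rows of its height, amid what is visible of it).
- ctrl.silhouettes(thing, camera): "pixels" (384x512 bool, what is visible of it) and "xy" ([column, row] as shares, 0 to 1, of the picture: columns of its width, rows of its height, amid what is visible of it).
The state is a dict: "time": time; "qpos": joint angles; "dq": joint speeds; "joint_efforts": joint torques, N m; "eef_pos": TCP position; "tcp_rot": TCP orientation; "contact_force": force on the tool from outside, world axes, zero at the start; "wrist_torque": the same for the moment, N m; "opening": opening from 0.0 (shut) to 1.0 (fully open); "finger_force": force on a finger pad.
Only numpy, scipy, OpenCV 4.12 (cv2) and the standard library are available. Lean on these libraries where they do the work, as an engineer would, in place of code of your own. Each camera call takes 0.05 s, during which the arm holds its last target. There are 200 camera calls.

### The job

Shut the test supply down by pressing the keypad's three keys fully down one at a time: round, then bar-shaped, then square. Then tap the terminal block's three bolts firmly from above, from left to right as the robot sees them (left is its +y side); the loose one sinks and stays sunk, the others stand firm. Lift only the loose bolt's sprung cover by its ball knob to about 50 degrees, and finish while still holding it open, so that a colleague can get at the terminal; leave the other covers shut and everything else on the bench where it is.

Things in the scene. Friction and masses are not known exactly. Their poses are not given: they have to be found in the camera images.
- bolt_1 (a joint): How far the left (+y) bolt has sunk, m; 0 at the start. One of the three bolts, a different one each time, is loose: pushed with more than about 3 N it slides down 7 mm to a stop and stays there. The other two stand firm (under 1.5 mm of give). They look alike.
- bolt_1_top (a point): Centre of the top of the left (+y) bolt's steel hex head, 22 mm across, 69 mm above the bench (14 mm above its cover), 45 mm behind its cover's knob. Black terminal block, fixed, 130 (front to rear) x 262 (along the row) x 50 mm high; three bolts in a row at 80 mm pitch. This point's axes are the block's: y along the row (robot's left), x to the rear, turned by up to 0.2 rad.
- bolt_2 (a joint): How far the middle bolt has sunk, m; 0 at the start. One of the three bolts, a different one each time, is loose: pushed with more than about 3 N it slides down 7 mm to a stop and stays there. The other two stand firm (under 1.5 mm of give). They look alike.
- bolt_2_top (a point): Centre of the top of the middle bolt's steel hex head, 22 mm across, 69 mm above the bench (14 mm above its cover), 45 mm behind its cover's knob. Each bolt stands through the 30 mm square hole of its own flat grey hinged cover.
- bolt_3 (a joint): How far the right (-y) bolt has sunk, m; 0 at the start. One of the three bolts, a different one each time, is loose: pushed with more than about 3 N it slides down 7 mm to a stop and stays there. The other two stand firm (under 1.5 mm of give). They look alike.
- bolt_3_top (a point): Centre of the top of the right (-y) bolt's steel hex head, 22 mm across, 69 mm above the bench (14 mm above its cover), 45 mm behind its cover's knob. Same axes and make as bolt_1_top.
- cover_1 (a joint): Opening angle of the left (+y) cover, rad: 0 shut (flat), 1.25 fully open; its front edge swings up and back about a hinge line along the block's y, 50 mm above the bench, at the rear. A spring and its 60 g pull it shut whenever it is let go: about 1 to 2 N at the knob.
- cover_1_knob (a point): Centre of the white ball knob, 18 mm across, on an 8 mm stem near the front edge of the left (+y) cover (plate 92 x 66 x 5 mm, top at 55 mm). Shut: 83 mm above the bench, 75 mm in front of and 33 mm above the hinge line. Knobs are 80 mm apart; pinched from above across the row (along block y), the ball pivots between the fingers.
- cover_2 (a joint): Opening angle of the middle cover, rad: 0 shut (flat), 1.25 fully open; its front edge swings up and back about a hinge line along the block's y, 50 mm above the bench, at the rear. A spring and its 60 g pull it shut whenever it is let go: about 1 to 2 N at the knob.
- cover_2_knob (a point): Centre of the white ball knob, 18 mm across, on an 8 mm stem near the front edge of the middle cover (plate 92 x 66 x 5 mm, top at 55 mm). Shut: 83 mm above the bench, 75 mm in front of and 33 mm above the hinge line. Knobs are 80 mm apart; pinched from above across the row (along block y), the ball pivots between the fingers.
- cover_3 (a joint): Opening angle of the right (-y) cover, rad: 0 shut (flat), 1.25 fully open; its front edge swings up and back about a hinge line along the block's y, 50 mm above the bench, at the rear. A spring and its 60 g pull it shut whenever it is let go: about 1 to 2 N at the knob.
- cover_3_knob (a point): Centre of the white ball knob, 18 mm across, on an 8 mm stem near the front edge of the right (-y) cover (plate 92 x 66 x 5 mm, top at 55 mm). Shut: 83 mm above the bench, 75 mm in front of and 33 mm above the hinge line. Knobs are 80 mm apart; pinched from above across the row (along block y), the ball pivots between the fingers.
- key_round (a joint): How far the round key, 24 mm in diameter, is pushed down, m: 0 up, 0.005 fully down. Springs back; starts to move at 1.2 N and is fully down at 4.2 N.
- key_round_top (a point): Centre of the top of the round key, 24 mm in diameter; 51 mm above the bench when up (11 mm above its base). Pressed straight down. The three white keys stand in a row at 62 mm pitch on a fixed beige keypad (110 x 205 x 30 mm high), turned by up to 0.2 rad; which shape is in which place varies.
- key_bar (a joint): How far the narrow bar-shaped key, 38 mm (front to rear) by 12 mm (along the row), is pushed down, m: 0 up, 0.005 fully down. Springs back; starts to move at 1.2 N and is fully down at 4.2 N.
- key_bar_top (a point): Centre of the top of the narrow bar-shaped key, 38 mm (front to rear) by 12 mm (along the row); 51 mm above the bench when up (11 mm above its base). Pressed straight down. Each key is on a black 50 mm square base.
- key_square (a joint): How far the square key, 22 x 22 mm, is pushed down, m: 0 up, 0.005 fully down. Springs back; starts to move at 1.2 N and is fully down at 4.2 N.
- key_square_top (a point): Centre of the top of the square key, 22 x 22 mm; 51 mm above the bench when up (11 mm above its base). Pressed straight down. A yellow meter, 36 mm high and fixed, lies in front of the keypad.
- screwdriver: Screwdriver, 200 mm long and 26 mm thick, lying in front of the terminal block. A bystander: leave it where it is.
- wrench: Flat steel wrench, 170 mm long, lying behind the terminal block. A bystander: leave it where it is.
- mug: White mug, 80 mm across, 90 mm high, to the right of the terminal block. A bystander: leave it where it is.
- tape_roll: Roll of tape lying flat, 72 mm across, 24 mm high, behind the keypad. A bystander: leave it where it is.
- adapter: Small upright brass adapter, 22 mm across, 30 mm high, between keypad and terminal block. A bystander: leave it where it is.
- weight: Brass weight, 32 mm across, 36 mm high, behind the keypad. A bystander: leave it where it is.

How it is judged:
By the outcome, as a careful person would: the job done as asked, in the order asked, and still so for the second after the job is handed in, while the arm keeps its last pose, push and grip.
It also fails if it takes over 54 s, if anything falls off the work surface, if the arm or the gripper's body presses on something with over 40 N, if the wrist force passes 120 N, or if a joint passes its speed limit or range.

## Working session

There is one attempt and no reset: what is moved stays moved. The work goes in short steps, Python scripts to look and compute and a tool call to move; the robot and the scene stay as the last step left them, time stands still between calls to the robot, and variables do not carry over. Pictures are saved under pics/ and viewed, at most 10 in all, crops included, and the job is handed in when it is done.

Besides the shell and the picture viewer there is one more tool, called after "Call:" as name(argument=value, ...) on one line, values as JSON. apply_moves: Moves the arm, as the interface text tells. Shifts and turns lie within -1 to 1; 1 stands for 0.8 m of shift or 45 degrees of turn. Its arguments: {"type":"object","properties":{"series":{"type":"array"},"jaw":{"type":"number"},"squeeze":{"type":"number"}},"required":["series"]}

```bash
mkdir -p pics; ls; python3 - <<'E'
from plant import ctrl
import cv2
s=ctrl.get_state(); print(s)
print(ctrl.nose_length)
for c in("top","side"):
    im=ctrl.read_camera(c); cv2.imwrite(f"pics/{c}0.png",cv2.resize(im[:,:,::-1],(800,600)))
    print(c,ctrl.get_calibration(c))
    for n in("bolt_1_top","cover_1_knob","key_round_top","key_bar_top","key_square_top"):
        print(n,[(round(d["p"],2),[round(float(d["xy"][0])*512,1),round(float(d["xy"][1])*384,1)]) for d in ctrl.boxes_of(n,c)])
E
```

```text
pics
{'time': 0.0, 'qpos': array([ 1.03198278e+00,  2.87177226e-01,  1.57816223e+00,  8.84449356e-06,
        1.27863529e+00, -1.49985323e-01]), 'dq': array([ 0.00015897, -0.00057577,  0.00067124, -0.00162735, -0.00133825,
        0.0019994 ]), 'joint_efforts': array([ 3.07932896e-04, -4.05995286e+01, -2.92619312e+01, -1.85819331e-04,
        5.89569536e-03,  6.81785167e-06]), 'eef_pos': array([0.25553826, 0.62409633, 0.24894743]), 'tcp_rot': array([ 1.93192836e-01,  9.81160084e-01, -1.11967489e-03, -4.06118718e-04]), 'contact_force': array([1.230565  , 0.08493389, 0.83745952]), 'wrist_torque': array([-0.02817919,  0.03203477,  0.02373518]), 'finger_force': 0.0, 'opening': 1.0068961449869311}
0.019
top {'fx': 442.2703957672489, 'fy': 442.2703957672489, 'cx': 251.4385154606599, 'cy': 191.52420163580763, 'xyz': array([ 0.46700375, -0.06263184,  1.22959141]), 'orientation': array([-0.0329667 ,  0.03317717,  0.71645075, -0.69606809])}
bolt_1_top [(0.59, [267.9, 189.1])]
cover_1_knob [(0.85, [268.1, 193.3]), (0.75, [267.6, 185.8])]
key_round_top []
key_bar_top []
key_square_top [(0.56, [135.9, 229.9])]
side {'fx': 414.00705261676103, 'fy': 414.00705261676103, 'cx': 257.82119327994104, 'cy': 186.83679874251442, 'xyz': array([0.51474808, 0.62130371, 0.8491728 ]), 'orientation': array([-0.0136451 ,  0.35688414,  0.93263845, -0.05131324])}
bolt_1_top [(0.74, [280.9, 286.5]), (0.17, [260.3, 182.4])]
cover_1_knob [(0.83, [264.5, 180.6]), (0.56, [220.2, 328.8])]
key_round_top [(0.53, [264.4, 182.2]), (0.42, [282.9, 284.2])]
key_bar_top []
key_square_top []
```

View pics/top0.png

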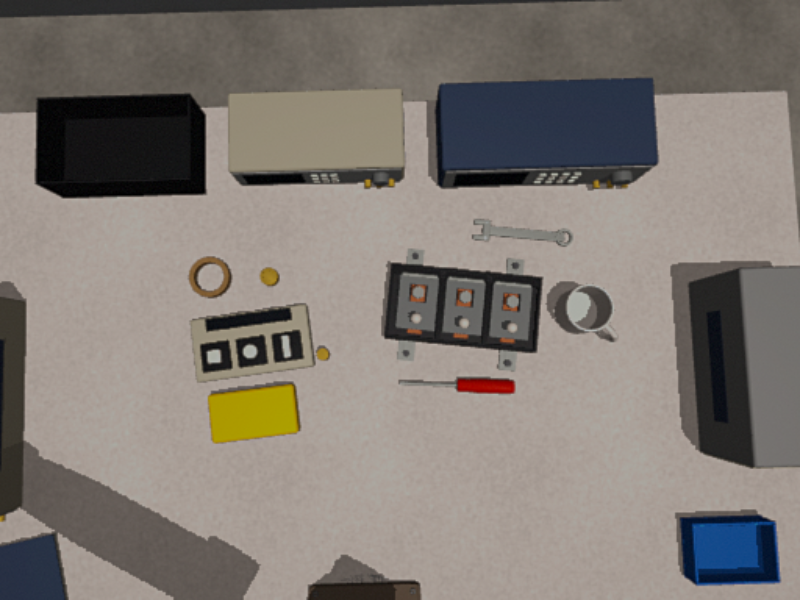

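View pics/side0.png

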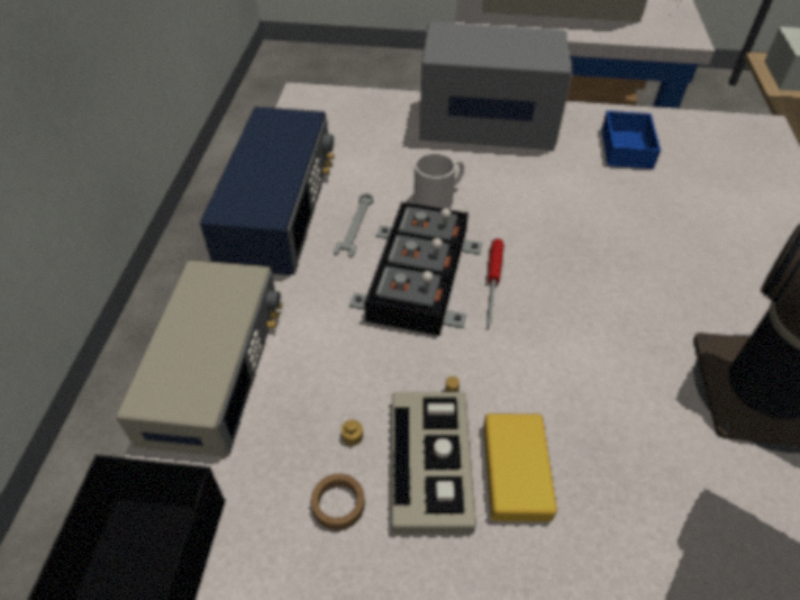

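The top view shows, at 800x600 scale, the square key at (215,356), round at (250,351) and bar at (287,346). The bolts are at (418,292), (465,297) and (512,302), with the knobs about 26 px below them. The side view agrees. Next I'll refine the centroids and fit the keypad and block poses.

```bash
cat > h.py <<'E'
import numpy as np,cv2
from scipy.spatial.transform import Rotation as R
from scipy.optimize import least_squares
from plant import ctrl
def proj(P,c):
    k=ctrl.get_calibration(c); p=R.from_quat(k["orientation"]).inv().apply(np.atleast_2d(P)-k["xyz"])
    return np.c_[k["cx"]+k["fx"]*p[:,0]/-p[:,2], k["cy"]-k["fy"]*p[:,1]/-p[:,2]]
def blob(im,g,r=9,key=True):
    g=np.array(g)*.64; x0,y0=(g-r).round().astype(int)
    w=im[y0:y0+2*r+1,x0:x0+2*r+1].astype(float).min(2)
    t=(np.percentile(w,98)+np.percentile(w,30))/2
    n,l,st,ce=cv2.connectedComponentsWithStats((w>t).astype(np.uint8))
    i=min((i for i in range(1,n) if st[i,4]>5),key=lambda i:np.hypot(*(ce[i]-r)))
    m=l==i; yy,xx=np.nonzero(cv2.dilate(m.astype(np.uint8),np.ones((3,3)))); v=np.clip(w[yy,xx]-t*.7,0,None)
    return np.array([x0+(xx*v).sum()/v.sum(),y0+(yy*v).sum()/v.sum()])
E
python3 - <<'E'
from h import *
ims={c:ctrl.read_camera(c) for c in("top","side")}
K={"top":[(215,356),(250,351),(287,346)],"side":[(445,491),(443,449),(440,408)]}
N={"top":[(416,318),(463,323),(512,327)],"side":[(427,276),(437,243),(446,213)]}
B={"top":[(418,292),(465,297),(512,302)],"side":[(400,281),(411,247),(421,217)]}
def rowpts(p,pitch,z,dx=0):
    u=np.array([-np.sin(p[2]),np.cos(p[2])]); f=np.array([np.cos(p[2]),np.sin(p[2])])
    return np.array([[*(p[:2]+s*pitch*u+dx*f),z] for s in(1,0,-1)])
for nm,G,pitch,z,r in(("key",K,.062,.051,10),("knob",N,.08,.083,7),("bolt",B,.08,.069,7)):
    M={c:np.array([blob(ims[c],g,r if nm=="key" or c=="top" else 6) for g in G[c]]) for c in G}
    if nm=='bolt': M={c:np.array(G[c])*.64 for c in G}
    for cs in(["top"],["side"],["top","side"]):
        f=lambda p:np.concatenate([(proj(rowpts(p,pitch,z),c)-M[c]).ravel() for c in cs])
        s=least_squares(f,[.5,.0,0.]); print(nm,cs,s.x.round(4),s.fun.round(1))
    print(rowpts(s.x,pitch,z).round(4).tolist())
t=cv2.resize(ims["top"][170:250,110:360],None,fx=3.2,fy=3.2,interpolation=cv2.INTER_CUBIC)
s=cv2.resize(ims["side"][125:220,225:325],None,fx=3.2,fy=3.2,interpolation=cv2.INTER_CUBIC)
c=np.zeros((600,800,3),np.uint8); c[:256,:800]=t; c[260:260+304,:320]=s
s=cv2.resize(ims["side"][240:335,225:325],None,fx=3.2,fy=3.2,interpolation=cv2.INTER_CUBIC); c[260:564,340:660]=s
cv2.imwrite("pics/crop.png",c[:,:,::-1])
E
```

```text
key ['top'] [0.4967 0.182  0.1096] [-0.1  0.   0.  -0.   0.1 -0. ]
key ['side'] [0.4977 0.1846 0.1113] [ 0.   0.1 -0.   0.1  0.  -0.1]
key ['top', 'side'] [0.4973 0.1834 0.1102] [-0.6 -0.2 -0.5 -0.2 -0.5 -0.3  0.2 -0.4  0.2 -0.4  0.3 -0.6]
[[0.4905, 0.245, 0.051], [0.4973, 0.1834, 0.051], [0.5041, 0.1218, 0.051]]
knob ['top'] [ 0.5322 -0.1816 -0.1256] [ 0.   0.   0.1 -0.  -0.1  0. ]
knob ['side'] [ 0.533  -0.1835 -0.1282] [ 0.  -0.3  0.1 -0.  -0.1  0.4]
knob ['top', 'side'] [ 0.5326 -0.1822 -0.1271] [ 0.3 -0.2  0.3 -0.2  0.1 -0.1  0.2  0.1  0.2  0.3 -0.   0.7]
[[0.5428, -0.1028, 0.083], [0.5326, -0.1822, 0.083], [0.5225, -0.2615, 0.083]]
bolt ['top'] [ 0.5762 -0.1863 -0.1355] [-0.1 -0.  -0.  -0.   0.1  0. ]
bolt ['side'] [ 0.5767 -0.1787 -0.1288] [ 0.1 -0.4 -0.   0.2 -0.1  0.2]
bolt ['top', 'side'] [ 0.5765 -0.1838 -0.1323] [-1.1 -0.  -0.9 -0.1 -0.8 -0.2  0.2 -1.9  0.2 -1.1  0.3 -1. ]
[[0.5871, -0.1045, 0.069], [0.5765, -0.1838, 0.069], [0.566, -0.2631, 0.069]]
```

View pics/crop.png

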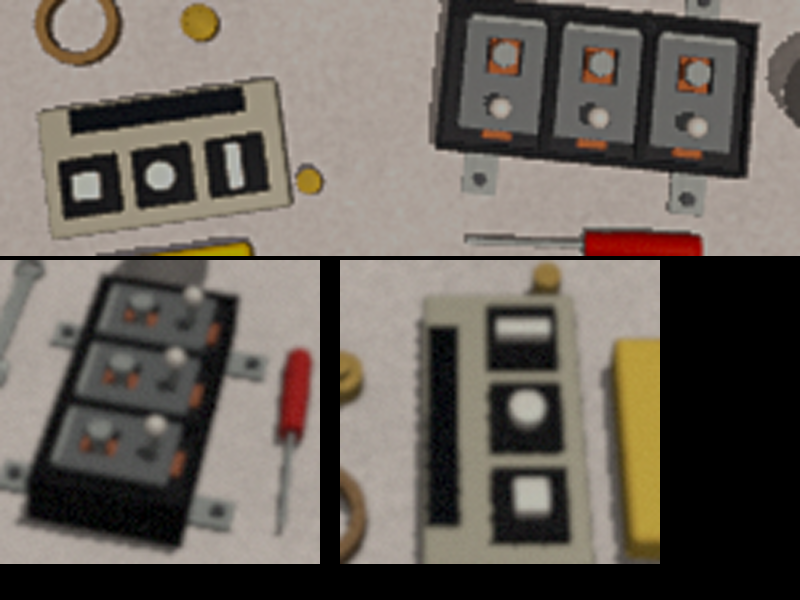

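The crop confirms the fits, which agree between cameras to about 2 mm: keypad centre (0.497, 0.183), knob row centre (0.5326, -0.182), block yaw -0.127. Next I close the gripper and move above the round key, with tool y along the block row.

Call:
apply_moves(series=[[0.302, -0.552, -0.1, 0, 0, 0.333], [0.302, -0.552, -0.1, 0, 0, 0.333], [0.302, -0.552, -0.1, 0, 0, 0.333], [0.302, -0.552, -0.1, 0, 0, 0.333], [0.302, -0.552, -0.1, 0, 0, 0.333], [0.302, -0.552, -0.1, 0, 0, 0.333], [0.302, -0.552, -0.1, 0, 0, 0.333], [0.302, -0.552, -0.1, 0, 0, 0.333], [0.302, -0.552, -0.1, 0, 0, 0.333], [0.302, -0.552, -0.1875, 0, 0, 0.333], [0.302, -0.552, -0.1875, 0, 0, 0.333], [0.302, -0.552, -0.1875, 0, 0, 0.333]], jaw=0)

```text
time: 2.2
eef_pos: [0.4971, 0.1838, 0.1006]
tcp_rot: [0.063, 0.998, -0.0, -0.0]
contact_force: [0.8, 0.1, 0.2]
opening: 0.001
finger_force: 0.0
```

Call:
apply_moves(series=[[0, 0, -0.02, 0, 0, 0], [0, 0, -0.033, 0, 0, 0], [0, 0, -0.04, 0, 0, 0], [0, 0, -0.045, 0, 0, 0], [0, 0, -0.046, 0, 0, 0], [0, 0, -0.046, 0, 0, 0]])

```text
time: 2.95
eef_pos: [0.4973, 0.1833, 0.065]
tcp_rot: [0.064, 0.998, -0.0, -0.001]
contact_force: [-6.2, -1.0, 9.4]
opening: -0.006
finger_force: 4.7
```

```bash
python3 - <<'E'
from h import *
a=ctrl.read_camera("side")[215:345,200:400]
cv2.imwrite("pics/press1.png",cv2.resize(a,None,fx=4,fy=4,interpolation=cv2.INTER_CUBIC)[:,:,::-1])
E
```

```text
(no output)
```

View pics/press1.png

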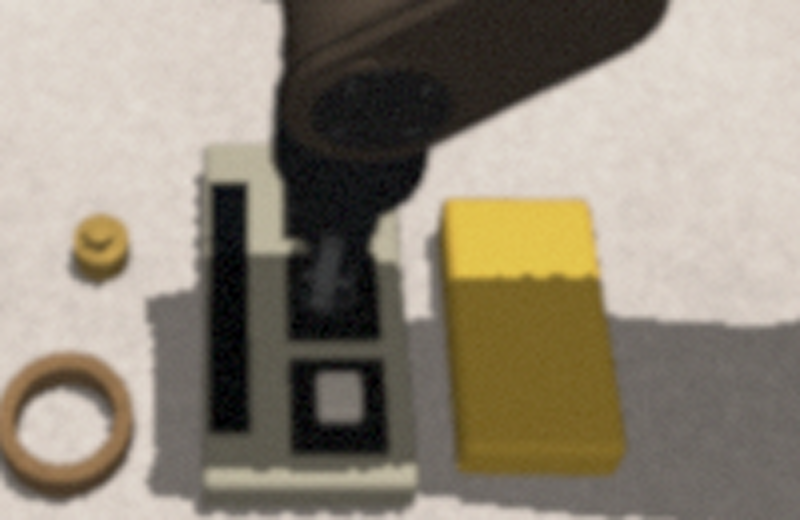

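The side view shows the closed tips on the round key, with the square key free at (340,395). The 9.4 N push at tip height 46 mm means the round key is fully down. The bar key is next.

Call:
apply_moves(series=[[0, 0, 0.04, 0, 0, 0], [0, 0, 0.04, 0, 0, 0], [0.0085, -0.077, 0.04, 0, 0, 0], [0.0085, -0.077, 0.04, 0, 0, 0], [0.0085, -0.077, 0.025, 0, 0, 0], [0.0085, -0.077, 0.012, 0, 0, 0], [0.0085, -0.077, 0.005, 0, 0, 0], [0.0085, -0.077, 0.0, 0, 0, 0], [0.0085, -0.077, 0.0, 0, 0, 0], [0.0085, -0.077, 0.0, 0, 0, 0]])

```text
time: 4.25
eef_pos: [0.5033, 0.1222, 0.0649]
tcp_rot: [0.063, 0.998, -0.0, -0.002]
contact_force: [-7.2, -0.7, 12.6]
opening: -0.004
finger_force: 6.5
```

Call:
apply_moves(series=[[0, 0, 0.04, 0, 0, 0], [0, 0, 0.04, 0, 0, 0], [-0.017, 0.154, 0.04, 0, 0, 0], [-0.017, 0.154, 0.04, 0, 0, 0], [-0.017, 0.154, 0.04, 0, 0, 0], [-0.017, 0.154, 0.025, 0, 0, 0], [-0.017, 0.154, 0.012, 0, 0, 0], [-0.017, 0.154, 0.005, 0, 0, 0], [-0.017, 0.154, 0.0, 0, 0, 0], [-0.017, 0.154, 0.0, 0, 0, 0], [-0.017, 0.154, 0.0, 0, 0, 0]])

```text
time: 5.62
eef_pos: [0.4901, 0.2434, 0.065]
tcp_rot: [0.064, 0.998, -0.001, -0.002]
contact_force: [-7.0, -3.5, 12.1]
opening: 0.002
finger_force: 6.0
```

All three keys bottomed out. Now bolt 1 (left).

Call:
apply_moves(series=[[0, 0, 0.0835, 0, 0, 0], [0, 0, 0.0835, 0, 0, 0], [0.121, -0.441, 0.0835, 0, 0, 0], [0.121, -0.441, 0.0835, 0, 0, 0], [0.121, -0.441, 0.0835, 0, 0, 0], [0.121, -0.441, 0.0835, 0, 0, 0], [0.121, -0.441, 0.0835, 0, 0, 0], [0.121, -0.441, 0.0835, 0, 0, 0], [0.121, -0.441, 0.0835, 0, 0, 0], [0.121, -0.441, 0.06, 0, 0, 0], [0.121, -0.441, 0.04, 0, 0, 0], [0.121, -0.441, 0.033, 0, 0, 0], [0.121, -0.441, 0.026, 0, 0, 0], [0.121, -0.441, 0.026, 0, 0, 0], [0.121, -0.441, 0.026, 0, 0, 0]])

```text
time: 7.5
eef_pos: [0.5856, -0.1062, 0.0876]
tcp_rot: [0.062, 0.998, 0.001, -0.004]
contact_force: [-13.6, 4.1, 21.2]
opening: 0.002
finger_force: 10.9
```

```bash
python3 - <<'E'
from h import *
a=ctrl.read_camera("side")[120:225,190:350]
cv2.imwrite("pics/tap1.png",cv2.resize(a,None,fx=5,fy=5,interpolation=cv2.INTER_CUBIC)[:,:,::-1])
E
```

```text
(no output)
```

View pics/tap1.png

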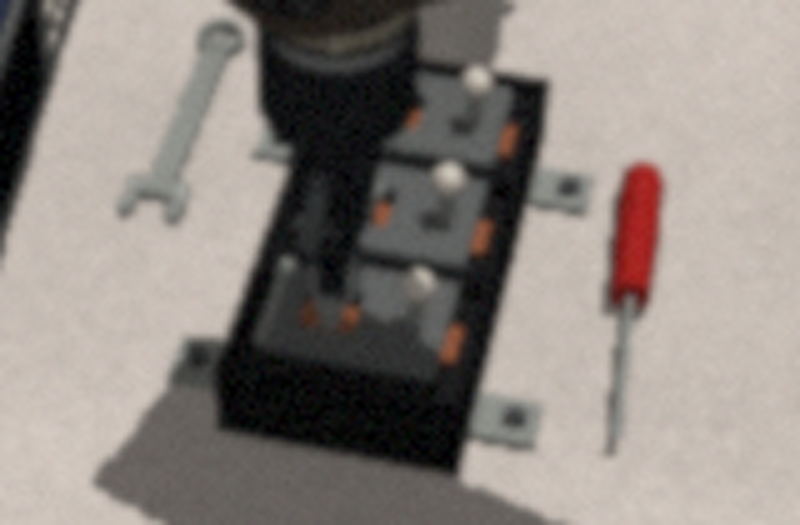

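The side view shows the tip on bolt 1's head, between the orange marks at (310,315) and (350,318). It took 21 N at the unsunk height, so bolt 1 is firm. Bolt 2 next.

Call:
apply_moves(series=[[0, 0, 0.0525, 0, 0, 0], [0, 0, 0.0525, 0, 0, 0], [-0.0127, -0.0993, 0.0525, 0, 0, 0], [-0.0127, -0.0993, 0.0525, 0, 0, 0], [-0.0127, -0.0993, 0.0525, 0, 0, 0], [-0.0127, -0.0993, 0.03, 0, 0, 0], [-0.0127, -0.0993, 0.014, 0, 0, 0], [-0.0127, -0.0993, 0.007, 0, 0, 0], [-0.0127, -0.0993, 0, 0, 0, 0], [-0.0127, -0.0993, 0, 0, 0, 0], [-0.0127, -0.0993, 0, 0, 0, 0]])

```text
time: 8.93
eef_pos: [0.5765, -0.1862, 0.0877]
tcp_rot: [0.063, 0.998, 0.001, -0.003]
contact_force: [-10.3, 5.3, 18.7]
opening: -0.001
finger_force: 9.5
```

Bolt 2 is firm too. Bolt 3 next.

Call:
apply_moves(series=[[0, 0, 0.0525, 0, 0, 0], [0, 0, 0.0525, 0, 0, 0], [-0.0127, -0.0993, 0.0525, 0, 0, 0], [-0.0127, -0.0993, 0.0525, 0, 0, 0], [-0.0127, -0.0993, 0.0525, 0, 0, 0], [-0.0127, -0.0993, 0.03, 0, 0, 0], [-0.0127, -0.0993, 0.014, 0, 0, 0], [-0.0127, -0.0993, 0.007, 0, 0, 0], [-0.0127, -0.0993, 0, 0, 0, 0], [-0.0127, -0.0993, 0, 0, 0, 0], [-0.0127, -0.0993, 0, 0, 0, 0]])

```text
time: 10.3
eef_pos: [0.5674, -0.2673, 0.0847]
tcp_rot: [0.064, 0.998, -0.0, 0.0]
contact_force: [1.1, -0.1, -0.2]
opening: 0.0
finger_force: 0.0
```

Bolt 3 gave way, so it is the loose one. I'll push it to its stop.

Call:
apply_moves(series=[[0, 0, -0.004, 0, 0, 0], [0, 0, -0.007, 0, 0, 0], [0, 0, -0.0085, 0, 0, 0], [0, 0, -0.0085, 0, 0, 0], [0, 0, -0.0085, 0, 0, 0]])

```text
time: 10.92
eef_pos: [0.5679, -0.2677, 0.0809]
tcp_rot: [0.063, 0.998, -0.0, 0.0]
contact_force: [-4.1, 2.7, 13.1]
opening: 0.001
finger_force: 6.4
```

Bolt 3 is at its 7 mm stop. I'll retract and move above knob 3, then open the jaw and descend.

Call:
apply_moves(series=[[0, 0, 0.0722, 0, 0, 0], [0, 0, 0.0722, 0, 0, 0], [-0.056, 0.007, 0.0722, 0, 0, 0], [-0.056, 0.007, 0.0722, 0, 0, 0]])

```text
time: 11.42
eef_pos: [0.5192, -0.26, 0.133]
tcp_rot: [0.064, 0.998, 0.001, -0.002]
contact_force: [-0.1, -0.5, 0.9]
opening: -0.001
finger_force: 0.0
```

Call:
apply_moves(series=[[0, 0, 0, 0, 0, 0], [0, 0, 0, 0, 0, 0], [0, 0, 0, 0, 0, 0], [0, 0, 0, 0, 0, 0], [0, 0, -0.03, 0, 0, 0], [0, 0, -0.055, 0, 0, 0], [0, 0, -0.0662, 0, 0, 0], [0, 0, -0.0662, 0, 0, 0], [0, 0, -0.0662, 0, 0, 0]], jaw=0.55)

```text
time: 12.55
eef_pos: [0.5228, -0.2618, 0.083]
tcp_rot: [0.064, 0.998, -0.0, 0.001]
contact_force: [-0.3, -1.1, 0.5]
opening: 0.55
finger_force: 0.0
```

```bash
python3 - <<'E'
from h import *
a=cv2.resize(ctrl.read_camera("side")[110:225,220:340],(600,575),interpolation=cv2.INTER_CUBIC)
cv2.imwrite("pics/knob.png",a[:,:,::-1])
E
```

```text
(no output)
```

View pics/knob.png

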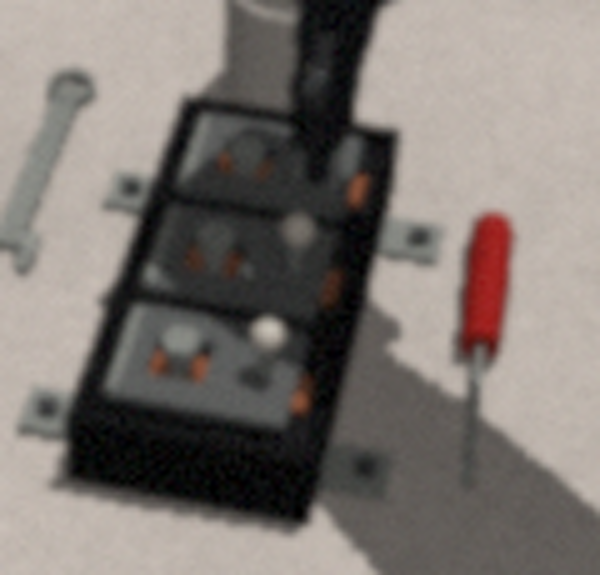

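The left finger stands at (320,140) beside knob 3 and hides it, in line with the knob row. Closing now.

Call:
apply_moves(series=[[0, 0, 0, 0, 0, 0], [0, 0, 0, 0, 0, 0], [0, 0, 0, 0, 0, 0], [0, 0, 0, 0, 0, 0], [0, 0, 0, 0, 0, 0], [0, 0, 0, 0, 0, 0]], jaw=0, squeeze=40)

```text
time: 13.35
eef_pos: [0.5228, -0.2596, 0.083]
tcp_rot: [0.064, 0.998, 0.002, 0.0]
contact_force: [0.4, 6.6, 3.8]
opening: 0.178
finger_force: 38.9
```

Call:
apply_moves(series=[[0.0, 0.0025, 0.0, 0, 0, 0], [0.0039, 0.002, 0.008, 0, 0, 0], [0.0086, 0.0014, 0.0156, 0, 0, 0], [0.0138, 0.0007, 0.0229, 0, 0, 0], [0.0196, 0, 0.0296, 0, 0, 0], [0.0196, 0, 0.0296, 0, 0, 0], [0.0196, 0, 0.0296, 0, 0, 0]])

```text
time: 14.22
eef_pos: [0.5378, -0.2613, 0.1058]
tcp_rot: [0.063, 0.998, 0.0, -0.0]
contact_force: [-0.6, -0.1, -3.4]
opening: 0.176
finger_force: 39.1
```

```bash
python3 - <<'E'
from h import *
a=cv2.resize(ctrl.read_camera("side")[90:205,220:340],(600,575),interpolation=cv2.INTER_CUBIC)
cv2.imwrite("pics/lift.png",a[:,:,::-1])
E
```

```text
(no output)
```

View pics/lift.png

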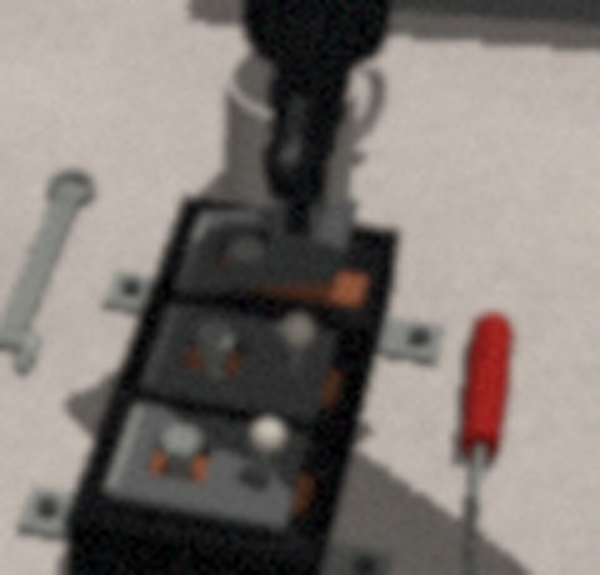

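Cover 3 is rising, with orange showing under it at (310,290), and the other two covers are shut. I'll continue along the arc to 50°.

Call:
apply_moves(series=[[0.0064, -0.0008, 0.0062, 0, 0, 0], [0.0133, -0.0017, 0.0118, 0, 0, 0], [0.0207, -0.0026, 0.0167, 0, 0, 0], [0.0285, -0.0036, 0.021, 0, 0, 0], [0.0366, -0.0047, 0.0247, 0, 0, 0], [0.045, -0.0058, 0.0275, 0, 0, 0], [0.045, -0.0058, 0.0275, 0, 0, 0], [0.045, -0.0058, 0.0275, 0, 0, 0], [0.045, -0.0058, 0.0275, 0, 0, 0], [0.045, -0.0058, 0.0275, 0, 0, 0]])

```text
time: 15.52
eef_pos: [0.5738, -0.2659, 0.1277]
tcp_rot: [0.064, 0.998, 0.0, -0.0]
contact_force: [0.2, 1.8, -6.6]
opening: 0.179
finger_force: 39.4
```

```bash
python3 - <<'E'
from h import *
s=ctrl.get_state(); print(s["eef_pos"],s["contact_force"],s["opening"],s["finger_force"])
f=np.array([.992,-.1267]);d=np.dot(s["eef_pos"][:2]-[.5225,-.2600],f);dz=s["eef_pos"][2]-.083
print("angle",np.degrees(np.arctan2(33+dz*1e3,75-d*1e3)-np.arctan2(33,75)), "radius",np.hypot(33+dz*1e3,75-d*1e3),"vs",np.hypot(33,75))
a=cv2.resize(ctrl.read_camera("side")[90:350,200:370],(392,600),interpolation=cv2.INTER_CUBIC)
b=cv2.resize(ctrl.read_camera("top")[120:300,100:410],(400,232))
c=np.zeros((600,800,3),np.uint8); c[:,:392]=a; c[:232,400:]=b
cv2.imwrite("pics/end.png",c[:,:,::-1])
E
```

```text
[ 0.5738144  -0.26590472  0.12766365] [ 0.16568159  1.81375861 -6.59058162] 0.17881235203528362 39.39099848270416
angle 49.51817578499019 radius 81.09728941236784 vs 81.93900170248598
```

View pics/end.png

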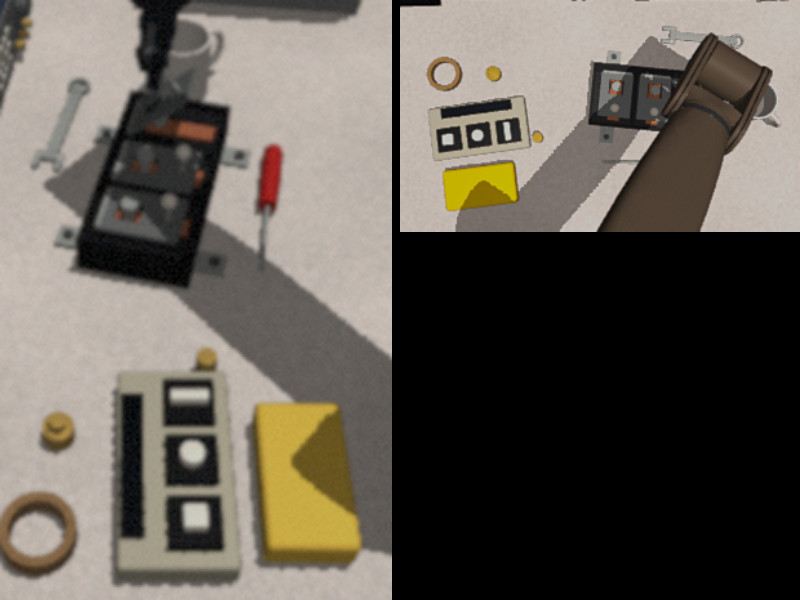

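The cover 3 plate is tilted up near (175,115), with the knob held at about 50°. Covers 1 and 2 are shut, and the keys, adapter, weight, tape, screwdriver, wrench and mug are where they were. Handing in.

```bash
python3 -c "
from plant import ctrl
print(ctrl.sign_off())"
```

```text
the job is handed in; nothing more can be done
None
```

I pressed the round, bar and square keys fully down in that order and tapped the bolts left to right; the right bolt was the loose one and sank its full 7 mm, and its cover is held open at about 50° (job handed in, no verdict returned).

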